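Close the guard and start the test with the two-button box

TASK

Push the guard hood of the test fixture fully shut over the circuit board. Then start the test: press the two round buttons of the start box down together, one with each fingertip, hold both fully down for at least two seconds, then let them come up and move clear. Nothing is to be grasped or lifted: leave the square stop button unpressed, the start box where it stands and the other things on the bench undisturbed.

Things in the scene. Friction and masses are not known exactly. Their poses are not given: they have to be found in the camera images.
- fixture: Fixed test fixture: black base 245 mm long (its x -110 to +135), 150 wide, 14 thick, 6 mm high rails along its long edges, grey block 64 mm high at the +x end, circuit board before it. Origin on the bench, on the centre line, below the white face of the shut guard; x = the way the guard shuts, away from the robot, within 0.3 rad. Stands left or right of the start box.
- guard (a joint): How far the guard hood is from shut, m: 0 = fully shut at its stop, 0.09 = fully open; starts 0.05 to 0.085. Slides along the fixture's x (shutting = +x), stays where left, about 2 N to slide. Hood 120 mm long (x), 124 wide, clear with aluminium edges, top 71 mm above the bench; the end nearest the robot is a flat upright white face.
- guard_face (a point): Centre of the white upright end face of the hood, the face to push: 124 mm wide, from 16 to 71 mm above the bench, this point 42 mm above the bench. Moves with the hood. Free space in front of it (above the base plate).
- startbox: Loose grey start box, about 0.85 kg, 190 mm long (its y) x 95 wide (x), top 45 mm above the bench. Origin: centre of its underside; x away from the robot within 0.6 rad, y left. In a row on top at x = 0: round buttons at y = +58 and +2 mm, square stop button at y = -58. At y = +30, between the round ones, an upright rib 8 mm thick, 55 long (x), top 78 mm above the bench.
- start_left (a joint): Travel of the left round button in m: 0 = up, 0.008 = fully down. Spring button: starts to move at about 1.5 N, fully down at about 5 N, springs back. White round cap 24 mm across in a black round collar 40 mm across whose rim is 57 mm above the bench.
- start_right (a joint): The same for the right round button, 56 mm from the left one.
- start_left_top (a point): Centre of the top of the left round cap, 69 mm above the bench when up; moves down with the cap.
- start_right_top (a point): Centre of the top of the right round cap, 69 mm above the bench when up; moves down with the cap.
- stop (a joint): Travel of the square stop button in m, 0 = up, 0.008 = fully down. Not to be pressed. White square cap 24 mm across in a square black collar 36 mm across, its top 69 mm above the bench.
- stop_top (a point): Centre of the top of the square stop button.
- caliper: Loose bystander: digital caliper lying on the bench between the fixture and the start box, 200 mm long, 15 mm high, its jaws near the robot and to the right; origin near its middle, on the bench.
- screwdriver: Loose bystander: screwdriver 170 mm long lying roughly along the bench's x, at the left side.
- transformer: Loose bystander: small copper-wound transformer, 40 x 42 x 34 mm high, between the fixture and the start box; origin at the centre of its underside.
- spool: Loose bystander: upright metal spool, 60 mm across, 56 mm high; origin under its centre.
- bottle: Loose bystander: upright bottle 64 mm across, 200 mm high; origin under its centre.
- bin: Loose bystander: yellow open bin 130 x 100 x 60 mm high; origin under its centre.
- jar: Loose bystander: white jar with black cap, 52 mm across, 60 mm high; origin under its centre.
Mind the look-alikes: they are no part of the job. What is shaped like the startbox but red is not meant.

How it is judged (in metres and radians):
On the way, in this order (a step that is already met when the one before it is completed fails the run):
1. the guard hood is fully shut (within 5 mm of its stop) (value of joint guard below 0.005 m), for 0.2 s.
2. both round buttons are held fully down together (at least 6 of their 8 mm) by the fingers for 2 s, guard shut (value of joint each of start_left, start_right above 0.006 m and value of joint guard below 0.005 m and contact force between the fingers and startbox above 2 N), for 1.9 s.
At the end, for the whole second after the job is handed in: The guard is still shut (within 5 mm), both round buttons and the stop button are up (within 2 mm), the start box stands level within 30 mm of where it was, and every bystander is within 25 mm of where it was (value of joint guard below 0.005 m and value of joint each of start_left, start_right, stop below 0.002 m and linear speed of startbox below 0.02 m/s and distance of startbox from where it was at the start of the episode below 0.03 m and angle between startbox's own z axis and vertical below 0.05 rad and distance of each of caliper, screwdriver, transformer, spool, bottle, bin, jar from where it was at the start of the episode below 0.025 m); the robot touches nothing.
It fails at once if a round button is pressed before the guard is shut (value of joint guard above 0.008 m and value of joint any of start_left, start_right above 0.003 m).
It fails at once if one round button is pressed without the other (past 6 mm while the other is less than 2 mm down) ((value of joint start_left above 0.006 m and value of joint start_right below 0.002 m) or (value of joint start_right above 0.006 m and value of joint start_left below 0.002 m)).
It fails at once if the square stop button is pressed (past 3 mm) (value of joint stop above 0.003 m).
It fails at once if the start box is lifted by 10 mm or shoved by 30 mm (height (world z) of startbox above 0.01 m or distance of startbox from where it was at the start of the episode above 0.03 m).
It fails at once if a bystander is moved by 25 mm or lifted (distance of any of caliper, screwdriver, transformer, spool, bottle, bin, jar from where it was at the start of the episode above 0.025 m).
It also fails if it takes over 58 s, if anything falls off the work surface, if the arm or the gripper's body presses on something with over 40 N, if the wrist force passes 120 N, or if a joint passes its speed limit or range.

ROBOT

A 6-joint arm with a two-finger parallel gripper is mounted at the origin on the work surface. World frame = base frame: x ahead of the robot, y to its left, z up, the work surface at z = 0. Lengths are in m, angles in degrees, forces in N, time in s.
With the tool pointing down it reaches from about 0.3 to 0.75 m from the base axis. Payload 8.5 kg.
Tool frame: the origin (TCP) lies on the centre line of the jaws, within the pads' length; the fingertips stand 22 mm ahead of it and the grasp point (between the pads) lies 3 mm ahead of it (env.tip_reach is the distance from the TCP to the fingertips, in m); y points along the fingers, z is the direction in which the jaws open and shut, and the axes are right-handed (so a half turn about y gives the same grasp; the last joint's range is limited). The gripper opens to 85 mm and grips with 20 to 120 N. Pads are 22 mm wide; open, the fingers measure 114 mm over their backs; the gripper's body (76 mm by 85 mm) begins 54 mm behind the grasp point. The pads swing forward as they close: fully open they stand 13 mm farther back than shut.
Start: joints at [-83.44, 21.807, 74.336, -0, 83.858, -12.336], TCP at [0.178, -0.52, 0.253] pointing down, gripper open.
Joint ranges: [-178.18, 178.18], [-50.72, 133.34], [12.68, 142.11], [-81.47, 261.47], [9.98, 163.14], [-165.26, 165.26]. Speed limits (degrees/s): [136.94, 136.94, 180, 180, 180, 180].

INTERFACE

Orientations are given as a 3x3 rotation matrix whose columns are the frame's x, y, z axes.
In Python, from rig import env, get_image gives the robot as it stands. The module is installed in compiled form; this text tells all that it offers.
- The arm moves only by the tool carry_out, never from a script. Its argument "targets" is a list that holds one entry, the list of rows, each a list of 7 numbers: the closure, from 0 (fully open) to 1 (shut), then the shift along the world's x, y, z in mm, then the turn, a rotation vector about the world's x, y, z in degrees. In form: [[[claw, dx, dy, dz, ax, ay, az], ...]]. A call has 1 to 20 rows; each row is the pose to reach, as a shift and turn from the pose commanded when the call began; what a row does not reach only later rows make up. A row lasts 1/12 s, in which the tool goes at most 41.7 mm and 7.16 degrees, less where a joint would pass 70% of its speed; a pose out of reach is approached as far as the arm can. A call with a gripper value outside its range is refused whole. The fingers move at their own pace and stop on an object; "squeeze" is the grip in N (left out, the last holds). Time passes only in rows, so rows that repeat a pose let the fingers close. It gives the time, the measured TCP pose, the force and the opening at its end, in the units of the state.
- env.observe(): the state, without advancing time (a new reading comes with each control period).
- get_image(name): name is "scene" or "top" or "wrist"; returns a dict with "img" (420x560x3 uint8, red, green, blue), "fx", "fy", "cx", "cy" (pixels), "rvec" (rotation vector, rad) and "tvec" (3), from world to camera coordinates, as OpenCV has them. Camera axes: x right, y down, z forward; pixel columns grow to the right and rows downward; lengths in m; the calibration is good to about 2 mm. A picture is of the moment at which its call begins. There is no depth.
- env.close_job(): hands the job in, once; it reports no verdict.
The state is a dict: "time_s": time; "q": joint angles; "qvel": joint speeds; "joint_efforts": joint torques, N m; "position": TCP position; "tool_rot": TCP orientation; "ft_force": force on the tool from outside, world axes, zero at the start; "wrist_torque": the same for the moment, N m; "grip_width": finger opening in m.
Only numpy, scipy, OpenCV 4.12 (cv2) and the standard library are available. Lean on these libraries where they do the work, as an engineer would, in place of code of your own. Each camera call takes 0.05 s, during which the arm holds its last target.

## Working session

There is one attempt and no reset: what is moved stays moved. The work goes in short steps, Python scripts to look and compute and a tool call to move; the robot and the scene stay as the last step left them, time stands still between calls to the robot, and variables do not carry over. Pictures are saved under pics/ and viewed, and the job is handed in when it is done.

Besides the shell and the picture viewer there is one more tool, called after "Request:" as name([rows], argument=value, ...), one row to a line, values as JSON. carry_out: Moves the arm, as the interface text tells. Its arguments: {"type":"object","properties":{"targets":{"type":"array"},"squeeze":{"type":"number"}},"required":["targets"]}

```bash
mkdir -p pics
python3 - <<'E'
from rig import env,get_image
import cv2,pickle
for n in ["scene","top","wrist"]:
    d=get_image(n); pickle.dump(d,open(f"pics/{n}0.pkl","wb"))
    cv2.imwrite(f"pics/{n}0.png",d["img"][:,:,::-1])
    print(n,d["fx"],d["cx"],d["cy"],d["rvec"],d["tvec"])
print(env.observe(),env.tip_reach)
E
```

```text
scene 409.4504993119968 271.27129242076325 211.97658558169186 [ 2.27540203  0.72217072 -0.30589375] [-0.42418171 -0.1740097   1.34692751]
top 454.7726799619635 275.93288926446274 214.0739743856287 [ 2.18696345 -2.18311951  0.09848551] [-0.00698359  0.53431681  1.34924775]
wrist 290.26597428880626 281.30030270162445 205.8250017437092 [-2.34010744  1.67088826  0.26303157] [-0.54987903 -0.04009821  0.37970089]
{'time_s': 0.15, 'q': array([-8.34413057e+01,  2.18323976e+01,  7.43706083e+01, -1.08514320e-03,
        8.38589766e+01, -1.23357514e+01]), 'qvel': array([ 0.00898018, -0.14750452, -0.12131593, -0.00764827,  0.09763074,
        0.00600103]), 'joint_efforts': array([ 2.42172828e-03, -4.48632073e+01, -2.31343246e+01, -2.08911201e-04,
        3.90067013e-03,  4.64847446e-06]), 'position': array([ 0.17807534, -0.5201701 ,  0.25287558]), 'tool_rot': array([[-9.46116111e-01, -1.42271592e-04,  3.23827554e-01],
       [-3.23827516e-01,  1.07256861e-03, -9.46115527e-01],
       [-2.12721908e-04, -9.99999415e-01, -1.06084590e-03]]), 'ft_force': array([ 0.04868457,  0.34317281, -0.37091865]), 'wrist_torque': array([ 0.02589738, -0.03392545,  0.01616221]), 'grip_width': 0.08538585855655316} 0.022
```

View pics/scene0.png

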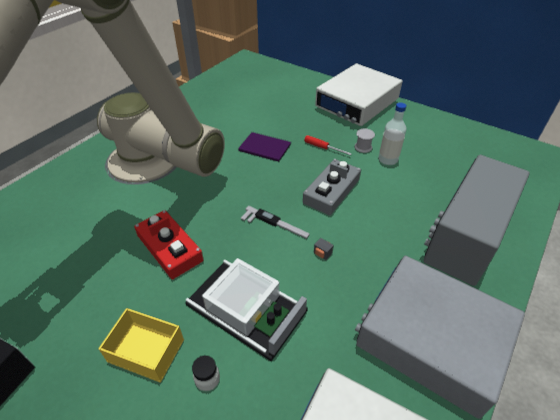

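View pics/top0.png

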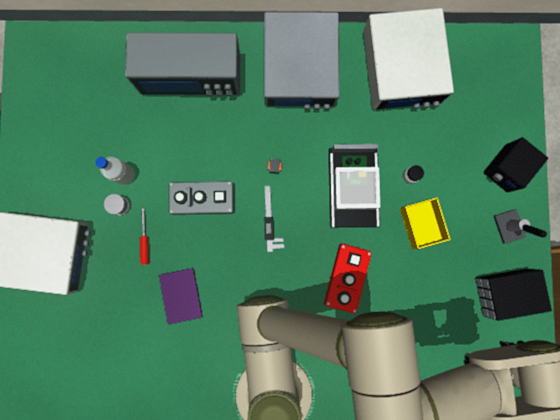

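The top view shows the grey start box at about (202,198), with round buttons at (181,197) and (199,197) and the stop button at (219,197). The fixture is at (355,187) with the hood near (357,187), and the red look-alike is at (348,277). I'll zoom in to measure them.

Run:
```python
import cv2,pickle
d=pickle.load(open("pics/top0.pkl","rb"));im=d["img"][:,:,::-1]
a=cv2.resize(im[135:240,320:390],None,fx=6,fy=6,interpolation=cv2.INTER_CUBIC)
a=a[:600]
b=cv2.resize(im[170:225,160:245],None,fx=9,fy=9,interpolation=cv2.INTER_CUBIC)
cv2.imwrite("pics/fx.png",a);cv2.imwrite("pics/sb.png",b)
```

```text
(no output)
```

View pics/fx.png

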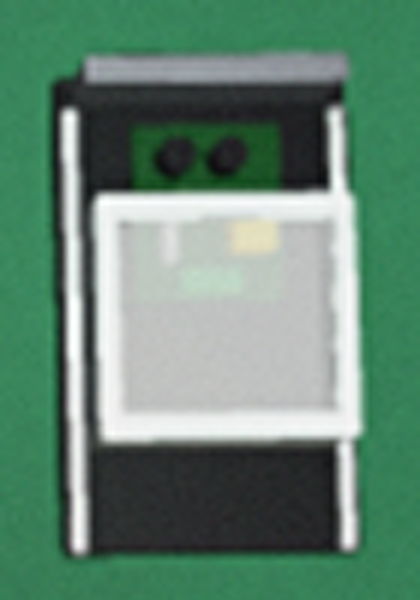

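View pics/sb.png

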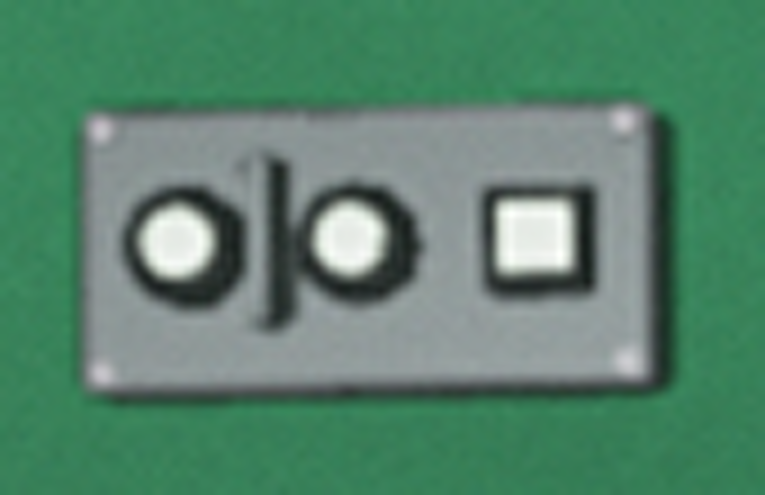

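```bash
cat > h.py <<'E'
import numpy as np,cv2
def ray(d,u,v,z):
    R,_=cv2.Rodrigues(np.array(d["rvec"],float));t=np.array(d["tvec"],float).ravel()
    r=R.T@np.array([(u-d["cx"])/d["fx"],(v-d["cy"])/d["fy"],1]);c=-R.T@t
    return c+r*(z-c[2])/r[2]
def proj(d,P):
    R,_=cv2.Rodrigues(np.array(d["rvec"],float));q=R@np.array(P,float)+np.array(d["tvec"]).ravel()
    return q[0]/q[2]*d["fx"]+d["cx"],q[1]/q[2]*d["fy"]+d["cy"]
E
python3 - <<'E'
from h import *;import pickle
d=pickle.load(open("pics/top0.pkl","rb"))
def P(l,u,v,z,k,ox,oy):
    p=ray(d,ox+(u+.5)/k-.5,oy+(v+.5)/k-.5,z);print(l,p.round(4));return p
f=lambda l,u,v,z:P(l,u,v,z,6,320,135)
s=lambda l,u,v,z:P(l,u,v,z,9,160,170)
f("base nl",68,553,.014);f("base nr",357,550,.014)
f("rail nl",80,552,.020);f("rail nr",348,550,.020);f("rail fl",69,108,.02);f("rail fr",335,107,.02)
f("hood nl",99,440,.071);f("hood nr",360,438,.071);f("hood fl",95,197,.071);f("hood fr",352,192,.071)
f("block fl",86,55,.064);f("block fr",347,55,.064)
f("block nl",86,82,.064);f("block nr",347,80,.064)
s("L",177,242,.069);s("R",350,237,.069);s("stop",534,235,.069)
s("c nl",85,388,.045);s("c nr",648,380,.045);s("c fl",88,113,.045);s("c fr",648,104,.045)
E
```

```text
base nl [ 0.4968 -0.1726  0.014 ]
base nr [ 0.4986 -0.3188  0.014 ]
rail nl [ 0.497  -0.1779  0.02  ]
rail nr [ 0.4982 -0.3129  0.02  ]
rail fl [ 0.7232 -0.1743  0.02  ]
rail fr [ 0.7242 -0.31    0.02  ]
hood nl [ 0.5487 -0.1807  0.071 ]
hood nr [ 0.55   -0.3077  0.071 ]
hood fl [ 0.668  -0.1798  0.071 ]
hood fr [ 0.6709 -0.3058  0.071 ]
block fl [ 0.7402 -0.177   0.064 ]
block fr [ 0.7407 -0.3061  0.064 ]
block nl [ 0.7267 -0.1769  0.064 ]
block nr [ 0.7281 -0.3059  0.064 ]
L [0.5814 0.2762 0.069 ]
R [0.5832 0.2203 0.069 ]
stop [0.584  0.1608 0.069 ]
c nl [0.5359 0.3103 0.045 ]
c nr [0.539  0.1256 0.045 ]
c fl [0.6271 0.3112 0.045 ]
c fr [0.6306 0.1264 0.045 ]
```

The fixture's near edge is at x≈0.498, so its origin is at x≈0.608 and y≈-0.245 with a yaw of about 1°. The hood face is at x≈0.549, so the guard is about 58 mm from shut. The hood measures about 126 x 120 mm, which matches. The button spacing measures 56 and 115 mm, also as given, and the box yaw is about 1°. Next I'll move in front of the hood with the fingers shut.

Request:
carry_out([
  [[1,40,35,0,0,0,-6],[1,80,70,0,0,0,-12],[1,115,102,0,0,0,-18],[1,150,134,0,0,0,-18],[1,185,166,0,0,0,-18],[1,220,198,0,0,0,-18],[1,255,226,0,0,0,-18],[1,290,252,0,0,0,-18],[1,320,274,0,0,0,-18],[1,320,275,-30,0,0,-18],[1,320,275,-60,0,0,-18],[1,320,275,-60,0,0,-18],[1,320,275,-60,0,0,-18],[1,320,275,-60,0,0,-18]],
])

```text
time_s: 1.32
position: [0.498, -0.2463, 0.1946]
tool_rot: [[-1.0, 0.001, 0.015], [-0.015, -0.001, -1.0], [-0.001, -1.0, 0.001]]
ft_force: [0.5, -0.4, -0.1]
grip_width: 0.0
```

Run:
```python
from rig import env,get_image
import cv2,pickle
d=get_image("wrist");cv2.imwrite("pics/wrist1.png",d["img"][:,:,::-1]);pickle.dump(d,open("pics/wrist1.pkl","wb"))
d=get_image("scene");cv2.imwrite("pics/scene1.png",d["img"][:,:,::-1])
o=env.observe();print(o["time_s"],o["position"],o["tool_rot"].round(3),o["grip_width"],o["ft_force"])
```

```text
1.4167 [ 0.49796081 -0.24669603  0.19517538] [[-1.     0.002  0.014]
 [-0.014 -0.002 -1.   ]
 [-0.002 -1.     0.002]] 6.251235957354359e-05 [0.12245823 0.62934212 0.04201021]
```

View pics/wrist1.png

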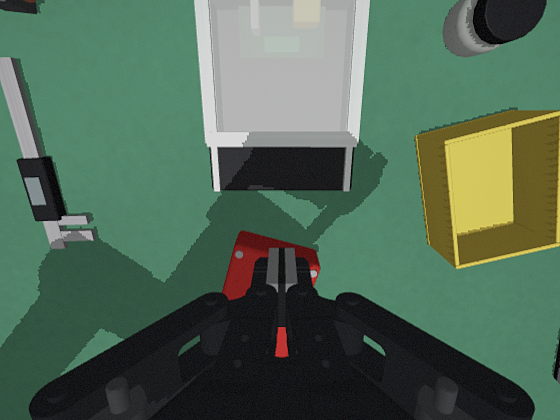

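View pics/scene1.png

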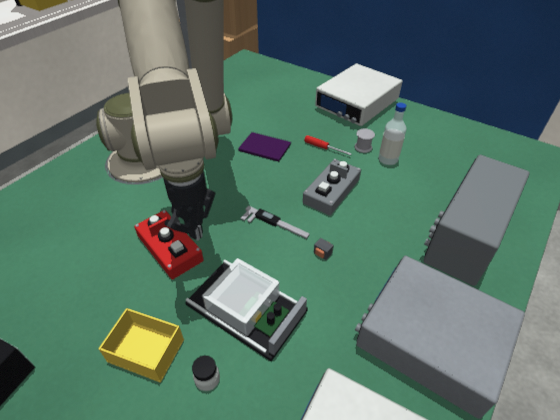

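The wrist view shows the hood's near edge at row ~145, columns 205–358, with the closed fingers in front of it and the red box behind them. I'll check that edge, and the clearance to the red box.

Run:
```python
from h import *;import pickle
d=pickle.load(open("pics/wrist1.pkl","rb"))
for p in [(205,133,.071),(361,133,.071),(208,147,.02),(357,147,.02),(213,190,.014),(353,190,.014),(240,231,.045),(320,250,.045)]: print(p,ray(d,*p).round(4))
```

```text
(205, 133, 0.071) [ 0.5598 -0.1831  0.071 ]
(361, 133, 0.071) [ 0.5618 -0.3109  0.071 ]
(208, 147, 0.02) [ 0.5426 -0.1724  0.02  ]
(357, 147, 0.02) [ 0.545 -0.322  0.02 ]
(213, 190, 0.014) [ 0.4965 -0.1735  0.014 ]
(353, 190, 0.014) [ 0.4988 -0.3237  0.014 ]
(240, 231, 0.045) [ 0.4625 -0.2056  0.045 ]
(320, 250, 0.045) [ 0.4426 -0.2874  0.045 ]
```

The red box's far corner is at x≈0.463, so there is room. I'll descend in front of the face.

Request:
carry_out([
  [[1,12,1,0,0,0,0],[1,12,1,-35,0,0,0],[1,12,1,-70,0,0,0],[1,12,1,-105,0,0,0],[1,12,1,-133,0,0,0],[1,12,1,-133,0,0,0],[1,12,1,-133,0,0,0],[1,18,1,-133,0,0,0],[1,24,1,-133,0,0,0],[1,30,1,-133,0,0,0],[1,36,1,-133,0,0,0],[1,42,1,-133,0,0,0],[1,48,1,-133,0,0,0],[1,54,2,-133,0,0,0],[1,60,2,-133,0,0,0],[1,60,2,-133,0,0,0]],
])

```text
time_s: 2.75
position: [0.5592, -0.2432, 0.0602]
tool_rot: [[-1.0, 0.001, 0.016], [-0.016, -0.0, -1.0], [-0.001, -1.0, 0.0]]
ft_force: [0.1, 0.6, 0.5]
grip_width: -0.0
```

Run:
```python
from rig import env,get_image
import cv2,pickle
d=get_image("scene");cv2.imwrite("pics/scene2.png",cv2.resize(d["img"][190:370,130:350,::-1],None,fx=3,fy=3))
o=env.observe();print(o["time_s"],o["position"],o["ft_force"])
```

```text
2.8 [ 0.55874424 -0.24313528  0.06011711] [0.14141316 0.11037904 0.52888009]
```

View pics/scene2.png

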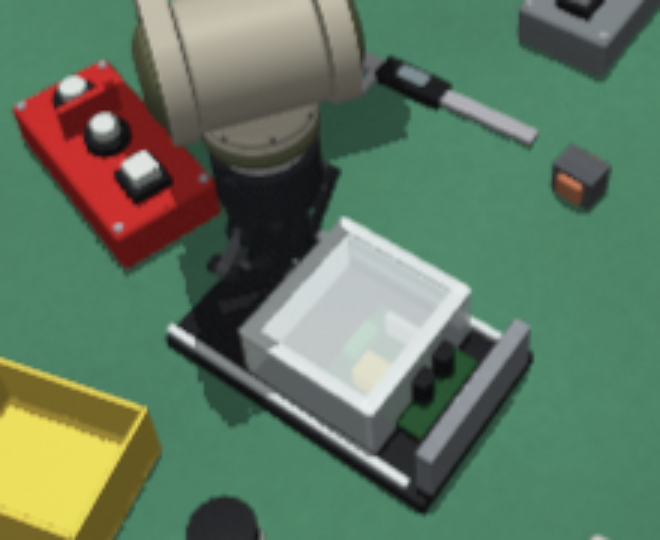

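The hood is moving. The fingers are on its face, about 20 mm in.

Request:
carry_out([
  [[1,5,0,0,0,0,0],[1,10,0,0,0,0,0],[1,15,0,0,0,0,0],[1,20,0,0,0,0,0],[1,24,0,0,0,0,0],[1,28,0,0,0,0,0],[1,31,1,0,0,0,0],[1,33,1,0,0,0,0],[1,35,1,0,0,0,0],[1,35,1,0,0,0,0]],
])

```text
time_s: 3.63
position: [0.5936, -0.2425, 0.0604]
tool_rot: [[-1.0, 0.001, 0.016], [-0.016, -0.0, -1.0], [-0.001, -1.0, 0.0]]
ft_force: [-0.6, 1.1, -0.6]
grip_width: 0.0
```

Request:
carry_out([
  [[1,1,0,0,0,0,0],[1,2,0,0,0,0,0],[1,3,0,0,0,0,0],[1,4,0,0,0,0,0],[1,4,0,0,0,0,0]],
])

```text
time_s: 4.05
position: [0.5956, -0.2424, 0.0604]
tool_rot: [[-1.0, -0.004, 0.016], [-0.016, 0.0, -1.0], [0.004, -1.0, -0.001]]
ft_force: [-11.5, -0.5, 4.9]
grip_width: 0.0001
```

The hood stopped at TCP x = 0.5956 with 11.5 N, which agrees with the predicted stop at about 0.596. I'll hold briefly, then back off, rise and check.

Request:
carry_out([
  [[1,0,0,0,0,0,0],[1,0,0,0,0,0,0],[1,0,0,0,0,0,0],[1,-15,0,0,0,0,0],[1,-40,0,0,0,0,0],[1,-50,0,10,0,0,0],[1,-50,0,50,0,0,0],[1,-50,0,90,0,0,0],[0.5,-50,0,130,0,0,0],[0.5,-50,0,160,0,0,0],[0.5,-50,40,160,0,0,0],[0.5,-50,80,160,0,0,0],[0.5,-50,120,160,0,0,0],[0.5,-50,160,160,0,0,0],[0.5,-50,200,160,0,0,0],[0.5,-50,240,160,0,0,0],[0.5,-50,280,160,0,0,0],[0.5,-50,320,160,0,0,0],[0.5,-50,320,160,0,0,0]],
])

```text
time_s: 5.63
position: [0.5465, 0.0839, 0.2208]
tool_rot: [[-1.0, 0.001, 0.022], [-0.022, 0.002, -1.0], [-0.001, -1.0, -0.002]]
ft_force: [-0.2, -1.4, 0.6]
grip_width: 0.043
```

Run:
```python
from rig import env,get_image
import cv2,pickle
d=get_image("top");pickle.dump(d,open("pics/top3.pkl","wb"));cv2.imwrite("pics/top3.png",d["img"][:,:,::-1])
d=get_image("wrist");pickle.dump(d,open("pics/wrist3.pkl","wb"));cv2.imwrite("pics/wrist3.png",d["img"][:,:,::-1])
d=get_image("scene");cv2.imwrite("pics/scene3.png",cv2.resize(d["img"][190:370,130:350,::-1],None,fx=3,fy=3))
o=env.observe();print(o["time_s"],o["position"],o["ft_force"],o["grip_width"])
```

```text
5.7833 [0.54729232 0.07779831 0.22052627] [ 0.15660562 -0.5864668   0.08516746] 0.04254984044106923
```

View pics/scene3.png

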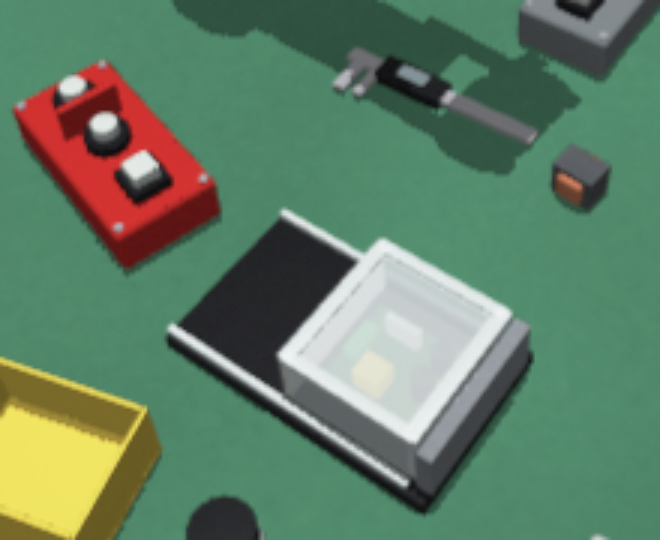

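View pics/wrist3.png

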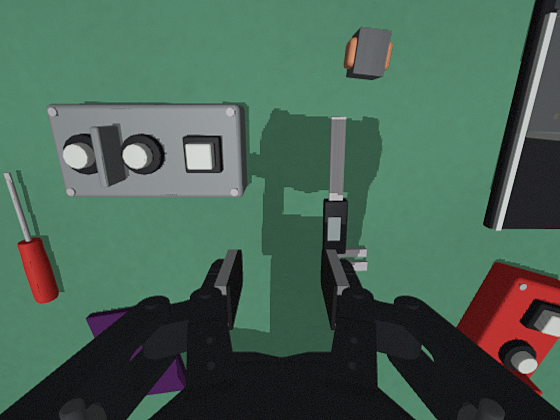

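View pics/top3.png

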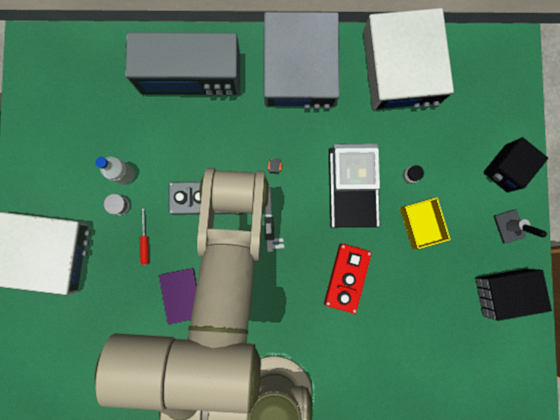

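The hood now sits tight against the grey block. The wrist view shows the caps at (78,155), (140,154) and (200,153).

Run:
```python
from h import *;import pickle
d=pickle.load(open("pics/wrist3.pkl","rb"))
for p in [(76,155,.069),(138,154,.069),(200,153,.069),(47,105,.045),(243,103,.045),(68,196,.045),(244,195,.045),(103,124,.078),(108,186,.078)]: print(p,ray(d,*p).round(4))
```

```text
(76, 155, 0.069) [0.5838 0.2735 0.069 ]
(138, 154, 0.069) [0.586  0.2155 0.069 ]
(200, 153, 0.069) [0.5882 0.1576 0.069 ]
(47, 105, 0.045) [0.6277 0.3089 0.045 ]
(243, 103, 0.045) [0.6337 0.1197 0.045 ]
(68, 196, 0.045) [0.5365 0.3072 0.045 ]
(244, 195, 0.045) [0.5416 0.1204 0.045 ]
(103, 124, 0.078) [0.6128 0.2384 0.078 ]
(108, 186, 0.078) [0.5569 0.243  0.078 ]
```

Request:
carry_out([
  [[0.46,12,40,0,0,0,0],[0.46,24,80,0,0,0,0],[0.46,36,120,0,0,0,0],[0.46,36,155,0,0,0,0.5],[0.46,36,169,-25,0,0,0.5],[0.46,36,169,-60,0,0,0.5],[0.46,36,169,-80,0,0,0.5],[0.46,36,169,-80,0,0,0.5],[0.46,36,169,-80,0,0,0.5],[0.46,36,169,-80,0,0,0.5]],
])

```text
time_s: 6.62
position: [0.5844, 0.2457, 0.1421]
tool_rot: [[-1.0, 0.003, 0.023], [-0.023, 0.001, -1.0], [-0.003, -1.0, -0.001]]
ft_force: [0.6, 0.1, 0.7]
grip_width: 0.0465
```

Run:
```python
from rig import env,get_image
import cv2,pickle
d=get_image("wrist");pickle.dump(d,open("pics/wrist4.pkl","wb"));cv2.imwrite("pics/wrist4.png",d["img"][:,:,::-1])
d=get_image("scene");cv2.imwrite("pics/scene4.png",cv2.resize(d["img"][110:250,240:440,::-1],None,fx=4,fy=4))
o=env.observe();print(o["time_s"],o["position"],o["tool_rot"].round(3),o["ft_force"],o["grip_width"])
```

```text
6.7167 [0.58415703 0.24612982 0.14236885] [[-1.     0.003  0.023]
 [-0.023  0.001 -1.   ]
 [-0.004 -1.    -0.001]] [-0.92040281  0.63755552 -0.16665545] 0.04590165533316778
```

View pics/wrist4.png

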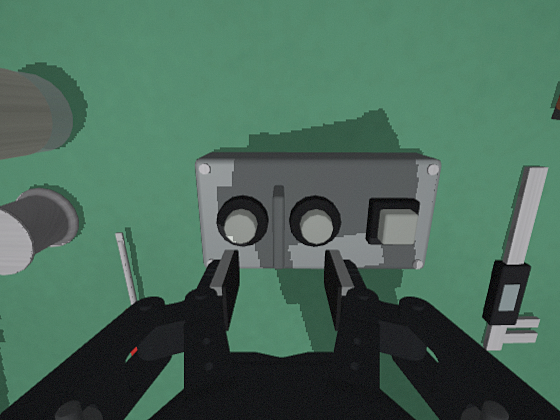

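View pics/scene4.png

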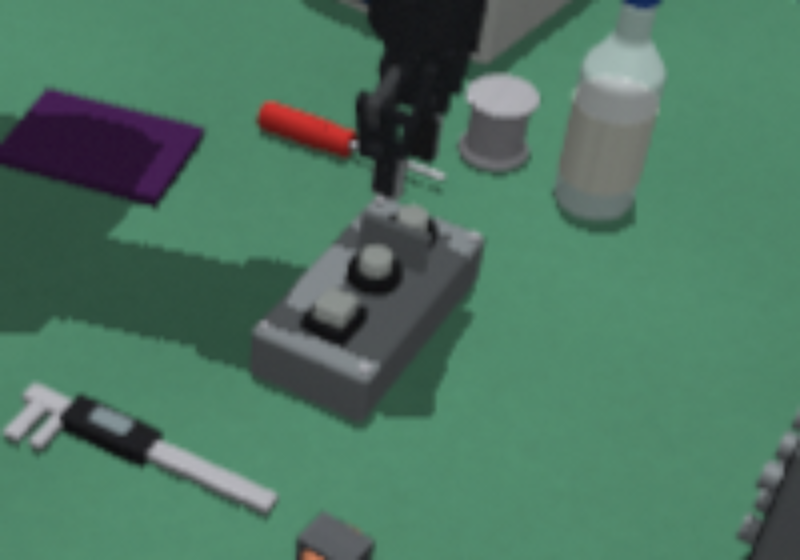

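Run:
```python
from h import *;import pickle
d=pickle.load(open("pics/wrist4.pkl","rb"))
for p in [(241,226,.069),(317,226,.069),(398,225,.069),(195,158,.045),(440,158,.045)]: print(p,ray(d,*p).round(4))
for z in (.12,.125,.13):
  for P in [(238,250),(218,270),(326,250),(352,270)]: print(z,P,ray(d,*P,z).round(4))
print(proj(d,[.5842,.246,.120]))
```

```text
(241, 226, 0.069) [0.585  0.2747 0.069 ]
(317, 226, 0.069) [0.5863 0.2201 0.069 ]
(398, 225, 0.069) [0.5884 0.1619 0.069 ]
(195, 158, 0.045) [0.6294 0.3115 0.045 ]
(440, 158, 0.045) [0.6337 0.1277 0.045 ]
0.12 (238, 250) [0.5914 0.2695 0.12  ]
0.12 (218, 270) [0.5788 0.2809 0.12  ]
0.12 (326, 250) [0.5925 0.2216 0.12  ]
0.12 (352, 270) [0.5805 0.2062 0.12  ]
0.125 (238, 250) [0.5939 0.2687 0.125 ]
0.125 (218, 270) [0.5817 0.2798 0.125 ]
0.125 (326, 250) [0.595  0.2225 0.125 ]
0.125 (352, 270) [0.5834 0.2076 0.125 ]
0.13 (238, 250) [0.5964 0.268  0.13  ]
0.13 (218, 270) [0.5847 0.2786 0.13  ]
0.13 (326, 250) [0.5974 0.2234 0.13  ]
0.13 (352, 270) [0.5863 0.2091 0.13  ]
(np.float64(280.8020877735966), np.float64(262.6700093229754))
```

The button midpoint is about (0.585, 0.2475) and the TCP is at (0.584, 0.246), so only a tiny correction is needed. I'll descend to just above the caps.

Request:
carry_out([
  [[0.46,1,1.5,0,0,0,0],[0.46,1,1.5,-20,0,0,0],[0.46,1,1.5,-35,0,0,0],[0.46,1,1.5,-45,0,0,0],[0.46,1,1.5,-47,0,0,0],[0.46,1,1.5,-48,0,0,0],[0.46,1,1.5,-49,0,0,0],[0.46,1,1.5,-50,0,0,0],[0.46,1,1.5,-51,0,0,0],[0.46,1,1.5,-52,0,0,0],[0.46,1,1.5,-52,0,0,0]],
])

```text
time_s: 7.63
position: [0.5843, 0.2482, 0.0887]
tool_rot: [[-1.0, 0.001, 0.024], [-0.024, 0.0, -1.0], [-0.001, -1.0, -0.0]]
ft_force: [-0.5, 0.4, 2.7]
grip_width: 0.0462
```

Run:
```python
from rig import env,get_image
import cv2,pickle
d=get_image("wrist");pickle.dump(d,open("pics/wrist5.pkl","wb"));cv2.imwrite("pics/wrist5.png",d["img"][:,:,::-1])
d=get_image("scene");cv2.imwrite("pics/scene5.png",cv2.resize(d["img"][130:230,280:400,::-1],None,fx=6,fy=6))
o=env.observe();print(o["time_s"],o["position"],o["ft_force"],o["wrist_torque"],o["grip_width"])
```

```text
7.7333 [0.58429642 0.24823607 0.08871923] [-0.10427435 -0.00971853  1.38653096] [0.01754825 0.00381041 0.03392483] 0.04617186326439978
```

View pics/scene5.png

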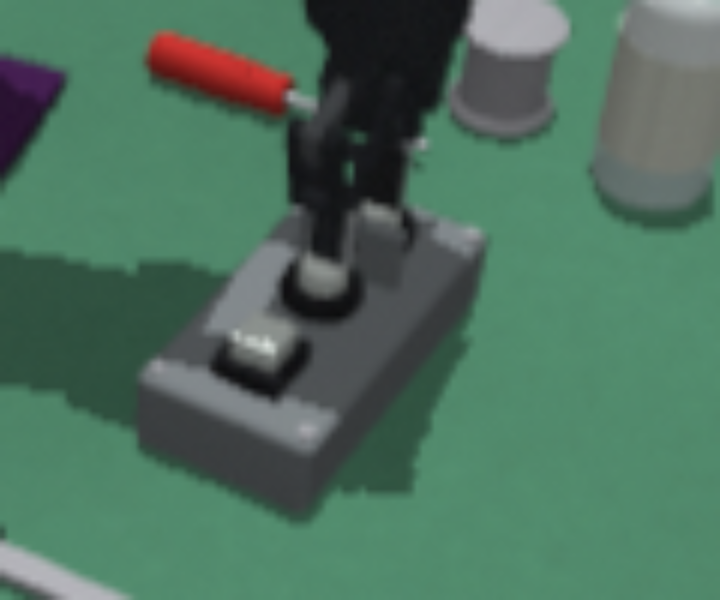

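View pics/wrist5.png

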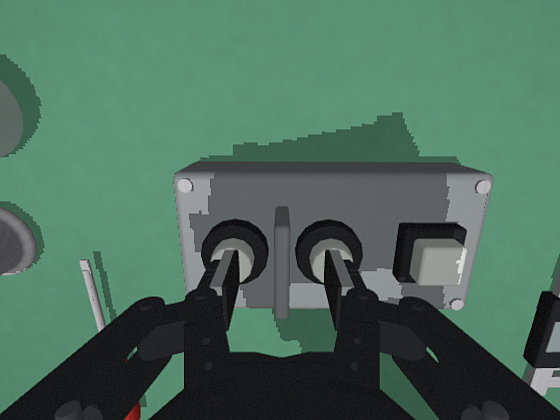

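The fingertips are over both caps with the rib between them, and the stop button is clear. I'll press gradually.

Request:
carry_out([
  [[0.46,0.5,0,-1,0,0,0],[0.46,1,0,-2,0,0,0],[0.46,1,0,-3,0,0,0],[0.46,1,0,-4,0,0,0],[0.46,1,0,-5,0,0,0],[0.46,1,0,-5,0,0,0],[0.46,1,0,-5,0,0,0]],
])

```text
time_s: 8.32
position: [0.5848, 0.2482, 0.0836]
tool_rot: [[-1.0, -0.001, 0.024], [-0.024, -0.0, -1.0], [0.001, -1.0, -0.0]]
ft_force: [-4.8, 0.0, 7.5]
grip_width: 0.0462
```

Request:
carry_out([
  [[0.46,-0.5,0,-1,0,0,0],[0.46,-0.5,0,-2,0,0,0],[0.46,-0.5,0,-3,0,0,0],[0.46,-0.5,0,-3.5,0,0,0],[0.46,-0.5,0,-3.5,0,0,0]],
])

```text
time_s: 8.73
position: [0.5848, 0.2482, 0.0807]
tool_rot: [[-1.0, 0.001, 0.024], [-0.024, 0.0, -1.0], [-0.001, -1.0, -0.0]]
ft_force: [-4.4, -0.5, 8.9]
grip_width: 0.0462
```

Run:
```python
from rig import env,get_image
import cv2,pickle
d=get_image("wrist");pickle.dump(d,open("pics/wrist6.pkl","wb"));cv2.imwrite("pics/wrist6.png",d["img"][:,:,::-1])
d=get_image("scene");cv2.imwrite("pics/scene6.png",cv2.resize(d["img"][130:230,280:400,::-1],None,fx=6,fy=6))
o=env.observe();print(o["time_s"],o["position"],o["ft_force"],o["wrist_torque"],o["grip_width"])
```

```text
8.8333 [0.58476097 0.24823781 0.08074263] [-4.41382178 -0.48866911  9.53123238] [-0.05132934  0.64532158 -0.02815652] 0.04621422995233714
```

View pics/scene6.png

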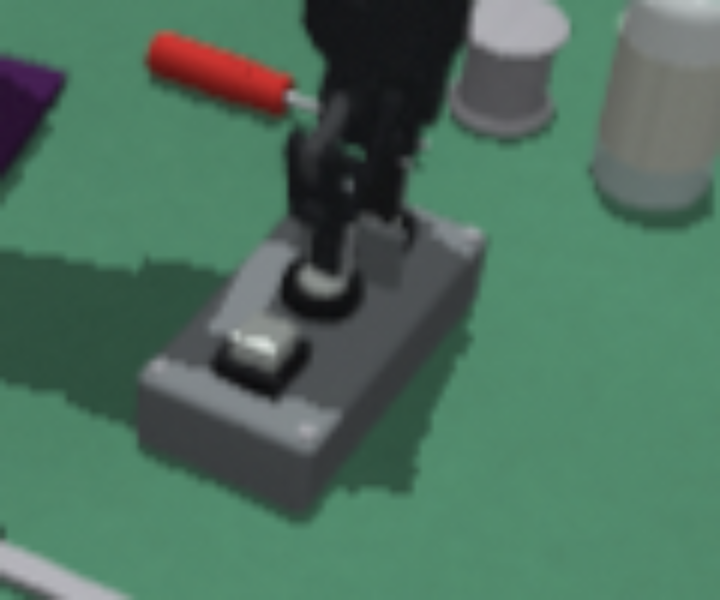

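View pics/wrist6.png

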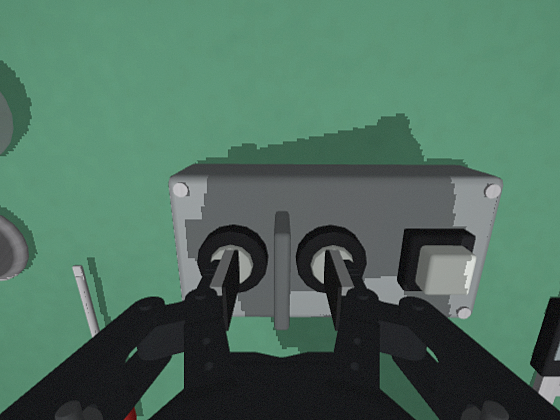

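Both caps look nearly level with their collars, and the force is 9.5 N. I'll press until there is clear evidence that they have bottomed out.

Request:
carry_out([
  [[0.46,0,0,-0.5,0,0,0],[0.46,0,0,-1,0,0,0],[0.46,0,0,-1.5,0,0,0],[0.46,0,0,-1.5,0,0,0]],
])

```text
time_s: 9.17
position: [0.5848, 0.2483, 0.0806]
tool_rot: [[-1.0, 0.002, 0.025], [-0.025, 0.0, -1.0], [-0.002, -1.0, -0.0]]
ft_force: [-7.8, -1.4, 19.1]
grip_width: 0.0458
```

The force doubled to 19 N with only 0.1 mm of travel, so the caps have bottomed. I'll hold.

Request:
carry_out([
  [[0.46,0,0,0,0,0,0],[0.46,0,0,0,0,0,0],[0.46,0,0,0,0,0,0],[0.46,0,0,0,0,0,0],[0.46,0,0,0,0,0,0],[0.46,0,0,0,0,0,0],[0.46,0,0,0,0,0,0],[0.46,0,0,0,0,0,0],[0.46,0,0,0,0,0,0],[0.46,0,0,0,0,0,0],[0.46,0,0,0,0,0,0],[0.46,0,0,0,0,0,0],[0.46,0,0,0,0,0,0],[0.46,0,0,0,0,0,0],[0.46,0,0,0,0,0,0],[0.46,0,0,0,0,0,0],[0.46,0,0,0,0,0,0],[0.46,0,0,0,0,0,0],[0.46,0,0,0,0,0,0],[0.46,0,0,0,0,0,0]],
])

```text
time_s: 10.83
position: [0.5848, 0.2482, 0.0806]
tool_rot: [[-1.0, 0.002, 0.025], [-0.025, 0.0, -1.0], [-0.002, -1.0, -0.0]]
ft_force: [-7.0, -1.4, 19.3]
grip_width: 0.0461
```

Run:
```python
from rig import env,get_image
import cv2
d=get_image("wrist");cv2.imwrite("pics/wrist7.png",cv2.resize(d["img"][200:330,160:400,::-1],None,fx=3,fy=3))
o=env.observe();print(o["time_s"],o["position"],o["ft_force"],o["wrist_torque"],o["grip_width"])
```

```text
10.8833 [0.58479498 0.24825653 0.08054265] [-7.06395989 -0.34818979 18.70032594] [-0.36541083  1.26932334 -0.01522436] 0.04577150499526281
```

View pics/wrist7.png

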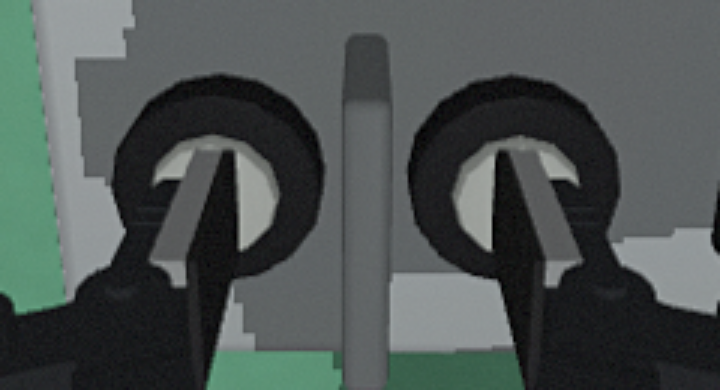

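Both caps are sunk inside their collars. The moment shows a slight imbalance, so I'll add 0.6 mm and hold for a full two seconds more to be safe.

Request:
carry_out([
  [[0.46,-0.5,0,-0.6,0,0,0],[0.46,-0.5,0,-0.6,0,0,0],[0.46,-0.5,0,-0.6,0,0,0],[0.46,-0.5,0,-0.6,0,0,0],[0.46,-0.5,0,-0.6,0,0,0],[0.46,-0.5,0,-0.6,0,0,0],[0.46,-0.5,0,-0.6,0,0,0],[0.46,-0.5,0,-0.6,0,0,0],[0.46,-0.5,0,-0.6,0,0,0],[0.46,-0.5,0,-0.6,0,0,0],[0.46,-0.5,0,-0.6,0,0,0],[0.46,-0.5,0,-0.6,0,0,0],[0.46,-0.5,0,-0.6,0,0,0],[0.46,-0.5,0,-0.6,0,0,0],[0.46,-0.5,0,-0.6,0,0,0],[0.46,-0.5,0,-0.6,0,0,0],[0.46,-0.5,0,-0.6,0,0,0],[0.46,-0.5,0,-0.6,0,0,0],[0.46,-0.5,0,-0.6,0,0,0],[0.46,-0.5,0,-0.6,0,0,0]],
])

```text
time_s: 12.55
position: [0.5848, 0.2482, 0.0805]
tool_rot: [[-1.0, 0.003, 0.024], [-0.024, 0.0, -1.0], [-0.003, -1.0, -0.0]]
ft_force: [-6.5, -2.5, 21.0]
grip_width: 0.0463
```

Request:
carry_out([
  [[0.46,0,0,0,0,0,0],[0.46,0,0,0,0,0,0],[0.46,0,0,0,0,0,0],[0.46,0,0,0,0,0,0],[0.46,0,0,0,0,0,0],[0.46,0,0,0,0,0,0],[0.46,0,0,0,0,0,0],[0.46,0,0,0,0,0,0],[0.46,0,0,0,0,0,0],[0.46,0,0,0,0,0,0],[0.46,0,0,0,0,0,0],[0.46,0,0,0,0,0,0]],
])

```text
time_s: 13.55
position: [0.5847, 0.2483, 0.0805]
tool_rot: [[-1.0, 0.003, 0.025], [-0.025, 0.0, -1.0], [-0.003, -1.0, -0.0]]
ft_force: [-6.4, -2.1, 21.7]
grip_width: 0.046
```

Run:
```python
from rig import env
o=env.observe();print(o["time_s"],o["position"],o["ft_force"],o["wrist_torque"],o["grip_width"])
```

```text
13.55 [0.58474626 0.24826392 0.08050694] [-6.44251405 -2.13708806 21.72845412] [-0.34994297  1.17246317  0.00304475] 0.04602233695503835
```

The buttons have been held for over 4 s in all. I'll release straight up.

Request:
carry_out([
  [[0.46,0,0,3,0,0,0],[0.46,0,0,7,0,0,0],[0.46,0,0,12,0,0,0],[0.46,0,0,20,0,0,0],[0.46,0,0,45,0,0,0],[0.46,0,0,80,0,0,0],[0.46,0,0,120,0,0,0],[0.46,0,0,160,0,0,0],[0.46,-40,0,170,0,0,0],[0.46,-80,-30,170,0,0,0],[0.46,-120,-60,170,0,0,0],[0.46,-150,-90,170,0,0,0],[0.46,-150,-120,170,0,0,0],[0.46,-150,-140,170,0,0,0],[0.46,-150,-140,170,0,0,0],[0.46,-150,-140,170,0,0,0]],
])

```text
time_s: 14.88
position: [0.4342, 0.1075, 0.248]
tool_rot: [[-1.0, 0.0, 0.022], [-0.022, 0.0, -1.0], [-0.0, -1.0, -0.0]]
ft_force: [0.2, 0.4, 0.6]
grip_width: 0.0462
```

Run:
```python
from rig import env,get_image
import cv2,pickle
d=get_image("top");pickle.dump(d,open("pics/top8.pkl","wb"));cv2.imwrite("pics/top8.png",d["img"][:,:,::-1])
a=cv2.resize(d["img"][170:225,160:245,::-1],None,fx=9,fy=9,interpolation=cv2.INTER_CUBIC);cv2.imwrite("pics/sb8.png",a)
d=get_image("scene");cv2.imwrite("pics/scene8.png",d["img"][:,:,::-1])
o=env.observe();print(o["time_s"],o["position"],o["ft_force"])
```

```text
14.9833 [0.43435053 0.10862953 0.24771682] [ 0.17278913  0.48771851 -0.45532322]
```

View pics/top8.png

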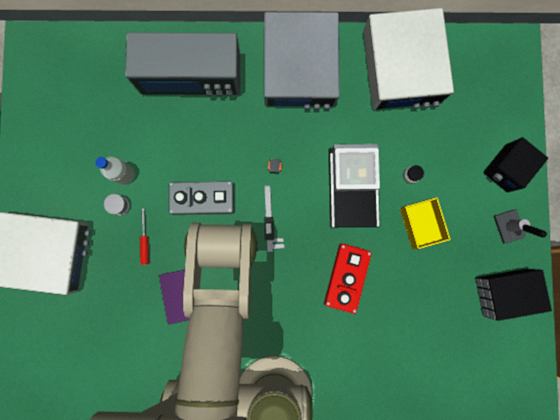

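View pics/sb8.png

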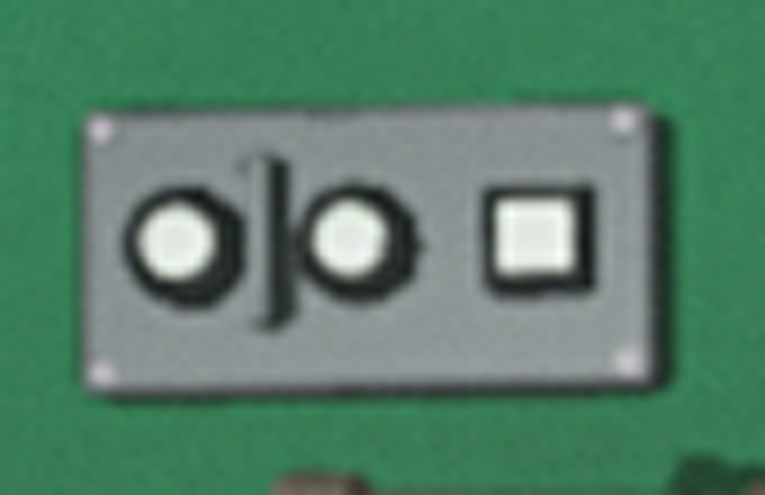

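View pics/scene8.png

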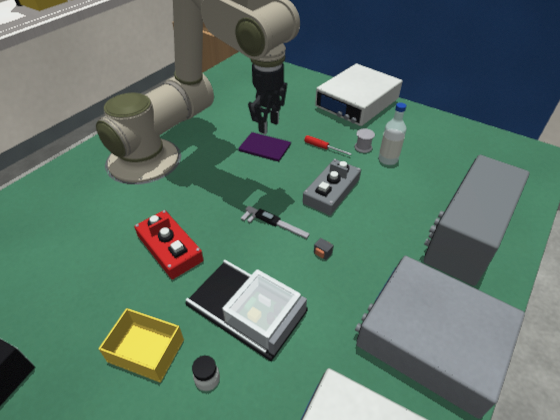

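The start box and its caps are at the same pixels as at the start. The hood is shut, the bystanders have not moved and the arm is clear, so I'm handing in.

```bash
python3 -c "
from rig import env
print(env.close_job())"
```

```text
the job is handed in; nothing more can be done
None
```

The guard hood is shut and both round buttons were pressed together and held for about 4 s. I then released them and moved the arm clear, and handed the job in at about 15 s. No verdict was reported.

- **Guard:** I pushed the hood about 58 mm with the fingers shut. It stopped at TCP x = 0.5956 with 11.5 N, against a predicted stop of about 0.596. Later pictures show it still against the grey block.
- **Buttons:** One fingertip went on each cap, with the rib between them. The force doubled from about 9.5 to 19 N in 0.1 mm of travel, so at least one cap had bottomed. I held at 19–22 N.
- **Last checks:** The start box, its two round caps and the stop button look unchanged from the first picture. The bystanders look unmoved, and the force on the tool was near zero.
- **Uncertain:** The wrist moment showed an uneven load, about 13 N on one button and 6 N on the other. That is above the 5 N needed for full travel, and both caps looked sunk, but I could not measure each button's travel directly.
- **Disagreement:** The top and wrist cameras differed by 2–4 mm on the button positions, so I aimed between them.

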